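# Line up the amber bottles by height on the staging board

## Robot

A 6-joint arm with a two-finger parallel gripper is mounted at the origin on the work surface. World frame = base frame: x ahead of the robot, y to its left, z up, the work surface at z = 0. Lengths are in m, angles in rad, forces in N, time in s.
With the tool pointing down it reaches from about 0.25 to 0.725 m from the base axis. Payload 4 kg.
Tool frame: the origin (TCP) lies on the centre line of the jaws, within the pads' length; the fingertips stand 11 mm ahead of it and the grasp point (between the pads) lies 8 mm behind it; z points along the fingers, x is the direction in which the jaws open and shut, and the axes are right-handed (so a half turn about z gives the same grasp; the last joint's range is limited). The gripper opens to 85 mm and grips with 20 to 120 N. Pads are 22 mm wide; open, the fingers measure 114 mm over their backs; the gripper's body (76 mm by 85 mm) begins 54 mm behind the grasp point. The pads swing forward as they close: fully open they stand 13 mm farther back than shut.
Start: joints at [1.208, 0.241, 0.005, 1.335, 0, 1.571], TCP at [0.177, 0.467, 0.242] pointing down, gripper open.
Joint ranges: [-2.72, 2.72], [-1.05, 1.87], [-1.09, 1.28], [-1.99, 2.15], [-1.42, 1.44], [-3.14, 3.14]. Speed limits (rad/s): [2.79, 2.79, 3.14, 3.14, 3.14, 3.14].

## Interface

Orientations are given as a unit quaternion [x, y, z, w].
In Python, from workcell import bot, viewer, order gives the robot as it stands. The module is installed in compiled form; this text tells all that it offers.
- The arm moves only by the tool send_rows, never from a script. Its argument "increments" is a list that holds one entry, the list of rows, each a list of 4 numbers: the shift along the tool's x, y, z in m, then the turn about the tool's z in degrees. A call has exactly 8 rows; each row shifts and turns the pose as measured when the row begins, along the tool's axes as they then stand; what a row does not reach is not made up. A row lasts 1/10 s, in which the tool goes at most 50 mm and 8.59 degrees, less where a joint would pass 70% of its speed; a pose out of reach is approached as far as the arm can. A call is refused whole if a number of a shift passes 0.05 or a number of a turn 8.59, either way. A call with a gripper value outside its range is refused whole. "hand" is the closure, from -1 (fully open) to 1 (shut), so that 0 is half open, set as the call begins (left out, the last holds). The fingers move at their own pace and stop on an object; the grip force is fixed at half the most. Time passes only in rows, so rows that do not move let the fingers close, or fill a call up. It gives the time, the measured TCP pose, the force and the opening at its end, in the units of the state.
- bot.get_obs(): the state, without advancing time (a new reading comes with each control period).
- viewer.camera(name): name is "scene" or "top" or "wrist"; returns a dict with "image" (480x640x3 uint8, red, green, blue), "range_z" (480x640 float32, m along the optical axis (not along the pixel's ray), 0 where there is no reading), "camera_matrix" (3x3 intrinsics, pixels), "dist" ([k1, k2, p1, p2, k3] as OpenCV has them; the pictures are not rectified), "eye" and "rotation" of the camera in the world. Camera axes: x right, y down, z forward; pixel columns grow to the right and rows downward; lengths in m; the calibration is good to about 2 mm. A picture is of the moment at which its call begins.
- order.job_done(): hands the job in, once; it reports no verdict.
The state is a dict: "clock": time; "joint_pos": joint angles; "joint_vel": joint speeds; "tau": joint torques, N m; "eef_pos": TCP position; "tool_rot": TCP orientation; "ft_force": force on the tool from outside, world axes, zero at the start; "ft_torque": the same for the moment, N m; "grip_width": finger opening in m.
Only numpy, scipy, OpenCV 4.12 (cv2) and the standard library are available. Lean on these libraries where they do the work, as an engineer would, in place of code of your own. Each camera call takes 0.05 s, during which the arm holds its last target.

## Task

Line up the four amber bottles on the white staging board in order of height, one standing upright and centred on each round mark: the tallest on the mark next to the blue block, then getting shorter along the row to the shortest at the other end. Do not knock any bottle over, and leave the white jar with the blue lid where it stands.

Things in the scene. Friction and masses are not known exactly. Their poses are not given: they have to be found in the camera images.
- bottle_a_center (a point): The tallest of the four amber glass bottles, 106 mm tall over its cap: straight round body 56 mm across from the foot up to 87 mm, then a short shoulder and a black screw cap 50 mm across and 14 mm high; white blank label round the body. Stands loose and upright on the bench. The point is on the axis, half-way up (53 mm above the foot); z points to the cap. It is best gripped on the glass some 32 mm below the top of the cap. At most 0.3 kg.
- bottle_b_center (a point): The second tallest of the four amber glass bottles, 90 mm tall over its cap: straight round body 50 mm across from the foot up to 71 mm, then a short shoulder and a black screw cap 44 mm across and 14 mm high; white blank label round the body. Stands loose and upright on the bench. The point is on the axis, half-way up (45 mm above the foot); z points to the cap. It is best gripped on the glass some 32 mm below the top of the cap. At most 0.3 kg.
- bottle_c_center (a point): The third tallest of the four amber glass bottles, 74 mm tall over its cap: straight round body 44 mm across from the foot up to 55 mm, then a short shoulder and a black screw cap 38 mm across and 14 mm high; white blank label round the body. Stands loose and upright on the bench. The point is on the axis, half-way up (37 mm above the foot); z points to the cap. It is best gripped on the glass some 32 mm below the top of the cap. At most 0.3 kg.
- bottle_d_center (a point): The shortest of the four amber glass bottles, 58 mm tall over its cap: straight round body 38 mm across from the foot up to 39 mm, then a short shoulder and a black screw cap 32 mm across and 14 mm high; white blank label round the body. Stands loose and upright on the bench. The point is on the axis, half-way up (29 mm above the foot); z points to the cap. It is best gripped on the glass some 32 mm below the top of the cap. At most 0.3 kg.
- mark_1 (a point): Round grey mark with a white centre dot, a fixed disc 64 mm across and 2 mm thick, on the white staging board (100 x 450 mm, 6 mm thick, fixed): the end at the robot's left (+y). The four marks lie in one row 90 mm apart. The point is the centre of the mark's top face, 8 mm above the bench, on which a bottle stands; y runs along the row (roughly towards the robot's left), x across it.
- mark_2 (a point): Round grey mark with a white centre dot, a fixed disc 64 mm across and 2 mm thick, on the white staging board (100 x 450 mm, 6 mm thick, fixed): second from the robot's left. The four marks lie in one row 90 mm apart. The point is the centre of the mark's top face, 8 mm above the bench, on which a bottle stands; y runs along the row (roughly towards the robot's left), x across it.
- mark_3 (a point): Round grey mark with a white centre dot, a fixed disc 64 mm across and 2 mm thick, on the white staging board (100 x 450 mm, 6 mm thick, fixed): third from the robot's left. The four marks lie in one row 90 mm apart. The point is the centre of the mark's top face, 8 mm above the bench, on which a bottle stands; y runs along the row (roughly towards the robot's left), x across it.
- mark_4 (a point): Round grey mark with a white centre dot, a fixed disc 64 mm across and 2 mm thick, on the white staging board (100 x 450 mm, 6 mm thick, fixed): the end at the robot's right (-y). The four marks lie in one row 90 mm apart. The point is the centre of the mark's top face, 8 mm above the bench, on which a bottle stands; y runs along the row (roughly towards the robot's left), x across it.
- blue_block: Blue fixed block, 70 mm across the board, 26 mm along it and 22 mm high, at one end of the staging board: 65 mm beyond the centre of the last mark at that end. It shows the end where the tallest bottle goes; which end it is changes. At the other end is a like block in bare metal. Origin at the centre of its underside, 6 mm above the bench.
- white_jar_center (a point): White plastic jar with a blue lid, 52 mm across, 48 mm tall, loose, standing among the bottles; it is not part of the row and stays where it is. The point is its centre, 24 mm above its foot.

How it is judged:
At the end, for the whole second after the job is handed in: Each bottle stands upright (within 0.08 rad) on its own mark, its axis within 14 mm of the mark's centre, its height within 4 mm of standing on the mark, released and at rest: tallest on the mark next to the blue block, then the second tallest, the third and the shortest along the row (((horizontal distance between blue_block and mark_1 below 0.1 m and horizontal distance between bottle_a_center and mark_1 below 0.014 m and horizontal distance between bottle_b_center and mark_2 below 0.014 m and horizontal distance between bottle_c_center and mark_3 below 0.014 m and horizontal distance between bottle_d_center and mark_4 below 0.014 m) or (horizontal distance between blue_block and mark_4 below 0.1 m and horizontal distance between bottle_a_center and mark_4 below 0.014 m and horizontal distance between bottle_b_center and mark_3 below 0.014 m and horizontal distance between bottle_c_center and mark_2 below 0.014 m and horizontal distance between bottle_d_center and mark_1 below 0.014 m)) and height (world z) of bottle_a_center between 0.057 and 0.065 m and angle between each of bottle_a_center, bottle_b_center, bottle_c_center, bottle_d_center's own z axis and vertical below 0.08 rad and linear speed of each of bottle_a, bottle_b, bottle_c, bottle_d below 0.02 m/s and contact force between each of bottle_a, bottle_b, bottle_c, bottle_d and the fingers below 0.05 N and height (world z) of bottle_b_center between 0.049 and 0.057 m and height (world z) of bottle_c_center between 0.041 and 0.049 m and height (world z) of bottle_d_center between 0.033 and 0.041 m); the robot touches nothing.
It fails at once if a bottle is tipped over (angle between any of bottle_a_center, bottle_b_center, bottle_c_center, bottle_d_center's own z axis and vertical above 0.7 rad).
It fails at once if the white jar is shifted by more than 30 mm (distance of white_jar_center from where it was at the start of the episode above 0.03 m).
It also fails if it takes over 102 s, if anything falls off the work surface, if the arm or the gripper's body presses on something with over 40 N, if the wrist force passes 120 N, or if a joint passes its speed limit or range.

## Working session

There is one attempt and no reset: what is moved stays moved. The work goes in short steps, Python scripts to look and compute and a tool call to move; the robot and the scene stay as the last step left them, time stands still between calls to the robot, and variables do not carry over. Pictures are saved under pics/ and viewed, and the job is handed in when it is done.

Besides the shell and the picture viewer there is one more tool, called after "Call:" as name(argument=value, ...), one argument or row to a line, values as JSON. send_rows: Moves the arm, as the interface text tells. Its arguments: {"type":"object","properties":{"increments":{"type":"array","items":{"type":"array","items":{"type":"array","items":{"type":"number"}}}},"hand":{"type":"number"}},"required":["increments"]}

```bash
mkdir -p pics; python3 - <<'E'
from workcell import bot, viewer
import cv2
print(bot.get_obs())
for n in ("scene","top"):
    c=viewer.camera(n); cv2.imwrite(f"pics/{n}0.png",c["image"][:,:,::-1])
    print(n,c["camera_matrix"],c["dist"],c["eye"],c["rotation"])
E
```

```text
{'clock': 0.0, 'joint_pos': array([1.20799852e+00, 2.41409774e-01, 3.66999537e-03, 1.33518821e+00,
       2.32291146e-05, 1.57078579e+00]), 'joint_vel': array([ 0.00024484, -0.00033968,  0.00175505, -0.00021557, -0.00157202,
       -0.00049603]), 'tau': array([ 1.35605365e-03, -3.72314072e+01,  2.52410227e+01,  1.68112462e-02,
        6.37113726e-05,  2.16351715e-06]), 'eef_pos': array([0.17721546, 0.46686652, 0.24139384]), 'tool_rot': array([ 8.23067417e-01,  5.67942683e-01, -8.83855499e-04,  5.95763478e-04]), 'ft_force': array([0.38690371, 0.20074593, 0.91251993]), 'ft_torque': array([-0.0130221 ,  0.02870951, -0.0057677 ]), 'grip_width': 0.08548461173909012}
scene [[555.54820236   0.         320.39461888]
 [  0.         555.54820236 234.785286  ]
 [  0.           0.           1.        ]] [-0.14990498  0.          0.          0.          0.        ] [1.26299322 0.13981963 0.97634066] [ 0.59337058  0.73422141 -0.25852599 -0.20492584]
top [[501.52586685   0.         326.75098205]
 [  0.         501.52586685 237.75769591]
 [  0.           0.           1.        ]] [-0.10233745  0.          0.          0.          0.        ] [0.43427403 0.00682957 1.00731922] [-0.69772605  0.71274551 -0.05021836  0.05148121]
```

View pics/scene0.png

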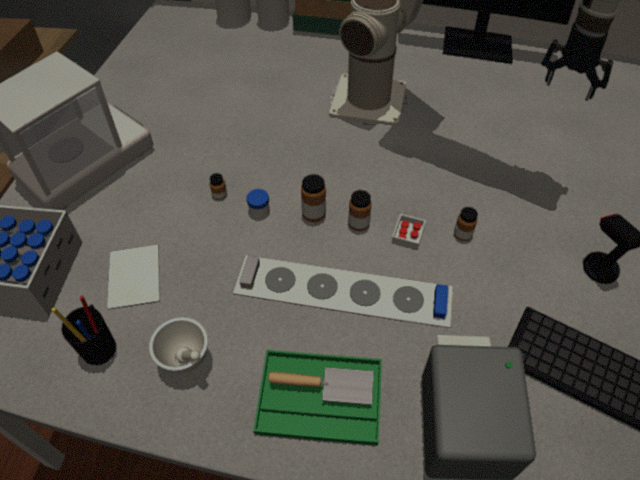

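View pics/top0.png

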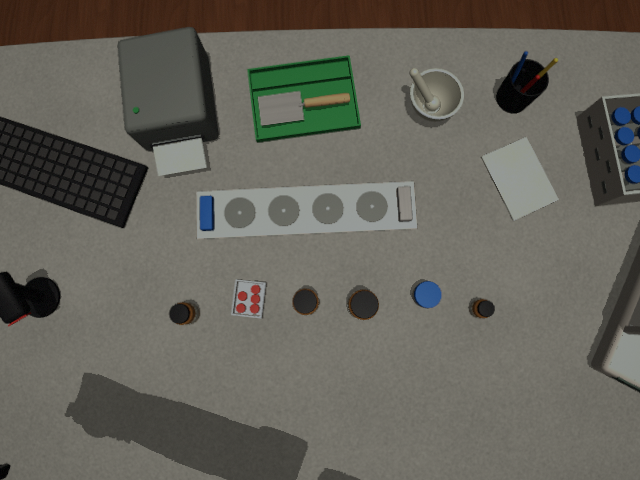

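The top view shows the blue block at (207,213), marks at x≈240, 284, 328 and 372 along row ≈210, bottles at (181,313), (306,301), (363,304) and (484,308), and the jar at (427,294). Next I'll measure them.

```bash
cat > h.py <<'E'
import numpy as np, cv2
from scipy.spatial.transform import Rotation as R
from workcell import bot, viewer
def ray(c,px):
    u=cv2.undistortPoints(np.array([[px]],float),c["camera_matrix"],np.array(c["dist"]))[0,0]
    return R.from_quat(c["rotation"]).as_matrix()@np.array([u[0],u[1],1.])
def onz(c,px,z):
    d=ray(c,px); e=np.array(c["eye"]); return e+d*(z-e[2])/d[2]
def pt(c,px):
    z=np.median(c["range_z"][int(px[1])-2:int(px[1])+3,int(px[0])-2:int(px[0])+3]); return np.array(c["eye"])+ray(c,px)*z
def blobs(mask,amin=60,amax=3000):
    out=[]
    cs,_=cv2.findContours(mask.astype(np.uint8),cv2.RETR_EXTERNAL,cv2.CHAIN_APPROX_NONE)
    for k in cs:
        a=cv2.contourArea(k)
        if amin<a<amax:
            (x,y),r=cv2.minEnclosingCircle(k); m=cv2.moments(k); out.append((m["m10"]/m["m00"],m["m01"]/m["m00"],r,a,x,y))
    return out
E
python3 - <<'E'
from h import *
c=viewer.camera("top"); im=c["image"]; hsv=cv2.cvtColor(im,cv2.COLOR_RGB2HSV)
f=c["camera_matrix"][0,0]
roi=np.zeros(im.shape[:2],bool); roi[265:345,150:520]=1
print("caps")
# height mask: world z per pixel
vv,uu=np.mgrid[0:480,0:640]
p=np.stack([uu.ravel(),vv.ravel()],-1).astype(float)[:,None]
un=cv2.undistortPoints(p,c["camera_matrix"],np.array(c["dist"]))[:,0]
d=np.c_[un,np.ones(len(un))]*c["range_z"].ravel()[:,None]
W=(d@R.from_quat(c["rotation"]).as_matrix().T+c["eye"]).reshape(480,640,3)
for h,n,dia in ((.106,'a',50),(.09,'b',44),(.074,'c',38),(.058,'d',32),(.048,'jar',52)):
    m=(abs(W[...,2]-h)<.006)&roi
    for b in blobs(m,80):
        w=onz(c,b[:2],h); print(n,np.round(b,1),np.round(w,4),"dia",round(2*np.sqrt(b[3]/np.pi)/f*(c["eye"][2]-h)*1000,1),"exp",dia, 'med',np.round(np.median(W[m],0),4))
print("dark caps by colour")
for b in blobs((hsv[...,2]<60)&roi,80):
    print(np.round(b,1),np.round(pt(c,b[:2]),4))
g=cv2.cvtColor(im,cv2.COLOR_RGB2GRAY)
print("marks")
roi2=np.zeros_like(roi); roi2[180:240,190:420]=1
for b in blobs((g<140)&roi2&(hsv[...,1]<60),200):
    print(np.round(b,1),np.round(onz(c,b[:2],.008),4), "dia",2*np.sqrt(b[3]/np.pi)/f*(c["eye"][2]))
# scene
s=viewer.camera("scene"); gs=cv2.cvtColor(s["image"],cv2.COLOR_RGB2GRAY);hs=cv2.cvtColor(s["image"],cv2.COLOR_RGB2HSV)
r=np.zeros_like(roi); r[255:325,235:455]=1
print("scene marks")
for b in blobs((gs<140)&r&(hs[...,1]<60),150): print(np.round(b,1),np.round(onz(s,b[:2],.008),4))
r[:]=0; r[165:245,200:490]=1
print("scene dark")
for b in blobs((hs[...,2]<60)&r,60):
    print(np.round(b,1),np.round(pt(s,b[:2]),4))
E
```

```text
caps
a [363.8 304.   14.  569.5 363.8 304. ] [ 0.444  -0.0566  0.106 ] dia 48.4 exp 50 med [ 0.444  -0.0568  0.1058]
b [304.3 301.2  12.1 421.5 304.3 301.3] [0.4516 0.0503 0.09  ] dia 42.4 exp 44 med [0.4503 0.0455 0.0896]
c [178.7 313.2  10.5 301.  178.7 312.9] [0.4335 0.2859 0.074 ] dia 36.4 exp 38 med [0.4358 0.2806 0.0733]
c [304.7 301.2  13.3 523.5 304.8 301.2] [0.4518 0.0503 0.074 ] dia 48.0 exp 38 med [0.4358 0.2806 0.0733]
d [486.  308.    8.6 199.5 486.  308. ] [ 0.4308 -0.292   0.058 ] dia 30.2 exp 32 med [ 0.4312 -0.2852  0.0575]
jar [427.6 294.1  13.8 533.5 427.7 294.3] [ 0.4605 -0.1833  0.048 ] dia 49.9 exp 52 med [ 0.4572 -0.1825  0.0476]
dark caps by colour
[179.4 313.2  10.5 304.  179.4 313. ] [0.4335 0.2845 0.074 ]
[485.3 308.2   8.9 210.5 485.4 308.1] [ 0.4305 -0.2904  0.0588]
[363.8 304.1  14.3 584.  363.9 304. ] [ 0.4438 -0.0566  0.1059]
[304.6 301.1  12.1 417.  304.5 301. ] [0.4518 0.0498 0.0904]
marks
scene marks
[407.9 299.1  16.  656.  407.6 299.5] [0.6382 0.182  0.008 ]
[364.7 292.5  15.7 645.  364.7 292.7] [0.6405 0.0924 0.008 ]
[321.9 286.   15.6 634.5 322.  286.2] [0.643  0.0028 0.008 ]
[279.8 279.3  15.5 612.  280.  280. ] [ 0.6452 -0.087   0.008 ]
scene dark
[464.6 227.2   9.   84.5 465.5 224. ] [0.4546 0.2811 0.0462]
[313.9 218.7  11.9  86.  313.5 213.5] [ 0.4725 -0.0525  0.0134]
[468.3 214.7   8.7 200.5 468.4 214.8] [0.4393 0.2835 0.0714]
[359.  213.5  10.3 122.5 359.2 211.7] [0.4766 0.0497 0.0609]
[260.4 206.9  11.3  72.5 258.8 206.5] [ 0.4844 -0.173   0.0389]
[313.4 200.   12.8 170.  313.  199.5] [ 0.4727 -0.0525  0.0769]
[360.3 198.9  10.1 262.5 360.3 199. ] [0.459  0.0481 0.0887]
[219.6 191.4   8.6  72.5 218.7 191.8] [ 0.4485 -0.2841  0.0284]
[312.8 183.9  11.4 325.5 313.  184. ] [ 0.4525 -0.058   0.1057]
[216.  179.4   7.  121.  216.1 179.5] [ 0.4381 -0.2924  0.0563]
```

```bash
python3 - <<'E'
from h import *
c=viewer.camera("top"); im=c["image"]; hsv=cv2.cvtColor(im,cv2.COLOR_RGB2HSV)
g=cv2.cvtColor(im,cv2.COLOR_RGB2GRAY)
print(g[210,225:390:4])
roi2=np.zeros(g.shape,bool); roi2[187:234,217:395]=1
t,_=cv2.threshold(g[190:230,220:390],0,255,cv2.THRESH_OTSU); print(t)
for b in blobs((g<t)&roi2,200):
    print(np.round(b,1),np.round(onz(c,b[:2],.008),4))
print(np.round(R.from_quat(bot.get_obs()["tool_rot"]).as_matrix(),3))
s=viewer.camera("scene"); hs=cv2.cvtColor(s["image"],cv2.COLOR_RGB2HSV)
# caps via scene using known z on dark cap-top centre
for px,z in (((468.3,212.5),.074),):pass
for b in blobs((hsv[...,0]>100)&(hsv[...,0]<130)&(hsv[...,1]>120)&(hsv[...,2]>50)):
    print('blue',np.round(b,1),np.round(onz(c,b[:2],.028),4))
E
```

```text
[ 98  97  99  98 100 100  99  99 152 152 152 101 101 101 113 122 103 101
 101 152 153 152 103 102 104 103 106 104 103 104 153 152 152  99 103 104
 103 103 103 104 104 153]
127.0
[239.4 212.4  15.8 718.  239.5 212.7] [0.6352 0.1839 0.008 ]
[283.3 210.1  15.8 719.5 283.2 209.8] [0.6378 0.0942 0.008 ]
[327.3 208.1  15.8 726.5 327.3 208.3] [0.64   0.0046 0.008 ]
[371.4 206.1  15.8 726.5 371.3 206.2] [ 0.6423 -0.0851  0.008 ]
[[ 0.355  0.935 -0.   ]
 [ 0.935 -0.355 -0.001]
 [-0.001  0.    -1.   ]]
blue [427.3 294.2  13.4 524.  427.2 294.2] [ 0.4609 -0.1867  0.028 ]
blue [205.8 212.8  17.2 378.  206.  212.5] [0.6318 0.2481 0.028 ]
blue [633.9 173.3   8.7 158.5 634.8 173.6] [ 0.6992 -0.6407  0.028 ]
blue [632.  153.1   9.2 199.  631.5 153.5] [ 0.7433 -0.6422  0.028 ]
blue [625.2 135.    8.7 199.5 625.3 134.7] [ 0.7834 -0.6321  0.028 ]
blue [622.1 115.2   8.9 199.  622.2 115.2] [ 0.8279 -0.6311  0.028 ]
blue [636.6 113.6   8.   65.5 639.  114. ] [ 0.8321 -0.6659  0.028 ]
```

Blue is at mark_1, so A→m1, B→m2, C→m3 and D→m4. The mark spacing comes out at 90 mm and the cap heights match the given sizes. First I'll turn the jaws along world x.

Call:
send_rows(
  increments=[
    [[0, 0, 0, 8.59], [0, 0, 0, 8.59], [0, 0, 0, 8.59], [0, 0, 0, 8.59], [0, 0, 0, 8.59], [0, 0, 0, 8.59], [0, 0, 0, 8.59], [0, 0, 0, 8.59]],
  ],
  hand=-1,
)

```text
clock: 1.1
eef_pos: [0.1772, 0.4667, 0.2411]
tool_rot: [1.0, 0.001, -0.0, 0.001]
ft_force: [0.1, 0.4, 0.6]
grip_width: 0.0855
```

Call:
send_rows(
  increments=[
    [[0.035, 0.025, 0.01, 0], [0.035, 0.025, 0.01, 0], [0.035, 0.025, 0.01, 0], [0.035, 0.025, 0.01, 0], [0.035, 0.025, 0.01, 0], [0.035, 0.025, 0.01, 0], [0.035, 0.025, 0.01, 0], [0.013, 0.008, 0.01, 0]],
  ],
)

```text
clock: 1.9
eef_pos: [0.4436, 0.2824, 0.1598]
tool_rot: [1.0, 0.004, 0.002, -0.002]
ft_force: [-0.2, 1.0, -0.0]
grip_width: 0.0852
```

Call:
send_rows(
  increments=[
    [[-0.008, -0.002, 0, 0], [0, 0, 0, 0], [0, 0, 0, 0], [0, 0, 0, 0], [0, 0, 0, 0], [0, 0, 0, 0], [0, 0, 0, 0], [0, 0, 0, 0]],
  ],
)

```text
clock: 2.7
eef_pos: [0.4326, 0.2866, 0.1598]
tool_rot: [1.0, 0.006, 0.001, -0.002]
ft_force: [-0.6, 0.2, 0.3]
grip_width: 0.0852
```

```bash
python3 - <<'E'
from h import *
c=viewer.camera("wrist"); cv2.imwrite("pics/w1.png",c["image"][:,:,::-1]); print(c["eye"],np.round(R.from_quat(c["rotation"]).as_matrix(),3)); print(c["camera_matrix"][0,0]); print(bot.get_obs()["eef_pos"])
E
```

```text
[0.4323524  0.3677033  0.28993911] [[ 1.     0.011  0.005]
 [ 0.012 -0.95  -0.312]
 [ 0.001  0.312 -0.95 ]]
370.86440772249114
[0.43267917 0.28659279 0.15981092]
```

View pics/w1.png

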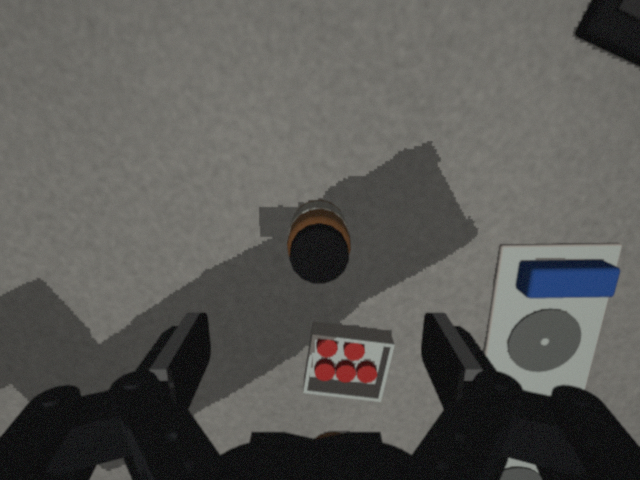

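```bash
python3 - <<'E'
from h import *
c=viewer.camera("wrist"); print(np.round(onz(c,(319.5,253.5),.074),4)); print(np.round(onz(c,(544,341.5),.008),4)); print(bot.get_obs()["eef_pos"])
g=cv2.cvtColor(c["image"],cv2.COLOR_RGB2GRAY)
for b in blobs(g<22,800,5000): print(np.round(b,1),np.round(onz(c,b[:2],.074),4))
E
```

```text
[0.4361 0.289  0.074 ]
[0.6362 0.1848 0.008 ]
[0.43272895 0.2864519  0.15973383]
[ 322.5  250.9   29.3 1680.5  318.8  253.1] [0.4379 0.2907 0.074 ]
[ 604.3   35.1   39.4 1030.   615.4   32.4] [0.5825 0.4117 0.074 ]
```

Call:
send_rows(
  increments=[
    [[0.002, 0, 0.025, 0], [0, 0, 0.025, 0], [0, 0, 0.025, 0], [0, 0, 0.025, 0], [0, 0, 0.02, 0], [0, 0, 0, 0], [0, 0, 0, 0], [0, 0, 0, 0]],
  ],
)

```text
clock: 3.6
eef_pos: [0.4379, 0.2882, 0.0385]
tool_rot: [1.0, 0.005, 0.003, -0.004]
ft_force: [0.4, 0.0, 0.8]
grip_width: 0.0854
```

Call:
send_rows(
  increments=[
    [[-0.003, 0.002, 0.004, 0], [0, 0, 0, 0], [0, 0, 0, 0], [0, 0, 0, 0], [0, 0, 0, 0], [0, 0, 0, 0], [0, 0, 0, 0], [0, 0, 0, 0]],
  ],
  hand=1,
)

```text
clock: 4.4
eef_pos: [0.4369, 0.2875, 0.0381]
tool_rot: [1.0, 0.005, 0.006, -0.006]
ft_force: [-0.2, -0.1, -0.9]
grip_width: 0.0421
```

Call:
send_rows(
  increments=[
    [[0, 0, -0.02, 0], [0, 0, -0.04, 0], [0, 0, -0.04, 0], [0.01, 0.01, -0.02, 0], [0.02, 0.03, 0, 0], [0.025, 0.035, 0, 0], [0.025, 0.035, 0, 0], [0.025, 0.035, 0, 0]],
  ],
)

```text
clock: 5.2
eef_pos: [0.5421, 0.1424, 0.1612]
tool_rot: [1.0, 0.012, 0.005, -0.005]
ft_force: [0.5, 0.8, -2.1]
grip_width: 0.0425
```

Call:
send_rows(
  increments=[
    [[0.025, 0.035, 0, 0.4], [0.025, 0.035, 0, 0.4], [0.025, 0.035, 0, 0.3], [0.015, 0.022, 0, 0.3], [0.008, 0.01, 0, 0], [0, 0, 0, 0], [0, 0, 0, 0], [0, 0, 0, 0]],
  ],
)

```text
clock: 6.0
eef_pos: [0.6461, -0.0052, 0.1568]
tool_rot: [1.0, -0.005, 0.003, -0.005]
ft_force: [-0.8, 0.8, -0.7]
grip_width: 0.0421
```

Call:
send_rows(
  increments=[
    [[-0.003, -0.005, 0.02, -0.5], [-0.002, -0.005, 0.02, 0], [0, 0, 0.02, 0], [0, 0, 0.02, 0], [0, 0, 0, 0], [0, 0, 0, 0], [0, 0, 0, 0], [0, 0, 0, 0]],
  ],
)

```text
clock: 6.8
eef_pos: [0.6397, 0.0151, 0.0799]
tool_rot: [1.0, 0.005, 0.005, -0.006]
ft_force: [-0.1, -0.8, -0.6]
grip_width: 0.0421
```

Call:
send_rows(
  increments=[
    [[0.002, 0.007, 0.01, 0.4], [0, 0, 0.008, 0], [0, 0, 0, 0], [0, 0, 0, 0], [0, 0, 0, 0], [0, 0, 0, 0], [0, 0, 0, 0], [0, 0, 0, 0]],
  ],
)

```text
clock: 7.6
eef_pos: [0.6438, 0.007, 0.0626]
tool_rot: [1.0, 0.001, 0.007, -0.006]
ft_force: [-0.1, 0.5, -0.6]
grip_width: 0.0419
```

Call:
send_rows(
  increments=[
    [[-0.002, 0.002, 0.005, 0], [0, 0, 0.005, 0], [0, 0, 0.004, 0], [0, 0, 0, 0], [0, 0, 0, 0], [0, 0, 0, 0], [0, 0, 0, 0], [0, 0, 0, 0]],
  ],
)

```text
clock: 8.4
eef_pos: [0.6417, 0.0052, 0.0472]
tool_rot: [1.0, 0.001, 0.007, -0.006]
ft_force: [0.9, -0.4, -0.8]
grip_width: 0.0422
```

Call:
send_rows(
  increments=[
    [[0, 0, 0.001, 0], [0, 0, 0, 0], [0, 0, 0, 0], [0, 0, 0, 0], [0, 0, 0, 0], [0, 0, 0, 0], [0, 0, 0, 0], [0, 0, 0, 0]],
  ],
)

```text
clock: 9.2
eef_pos: [0.6421, 0.0052, 0.0466]
tool_rot: [1.0, 0.001, 0.007, -0.006]
ft_force: [0.1, -0.4, -1.4]
grip_width: 0.0424
```

Call:
send_rows(
  increments=[
    [[0, 0, 0, 0], [0, 0, 0, 0], [0, 0, 0, 0], [0, 0, 0, 0], [0, 0, 0, 0], [0, 0, 0, 0], [0, 0, 0, 0], [0, 0, 0, 0]],
  ],
  hand=-1,
)

```text
clock: 10.0
eef_pos: [0.6429, 0.0052, 0.0477]
tool_rot: [1.0, 0.001, 0.008, -0.006]
ft_force: [-1.2, 0.5, 0.6]
grip_width: 0.0854
```

Lift away and look.

Call:
send_rows(
  increments=[
    [[0, 0, -0.02, 0], [0, 0, -0.03, 0], [0, 0, -0.04, 0], [0, 0, -0.02, 0], [-0.03, 0.0, 0, 0], [-0.04, 0.01, 0, 0], [-0.05, 0.02, 0, 0], [-0.04, 0.01, 0, 0]],
  ],
)

```text
clock: 10.8
eef_pos: [0.4842, -0.0353, 0.1573]
tool_rot: [1.0, 0.003, 0.011, -0.006]
ft_force: [1.0, -1.3, 0.3]
grip_width: 0.0856
```

```bash
python3 - <<'E'
from h import *
c=viewer.camera("scene"); cv2.imwrite("pics/s2.png",c["image"][:,:,::-1])
c=viewer.camera("top"); cv2.imwrite("pics/t2.png",c["image"][:,:,::-1])
E
```

```text
(no output)
```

View pics/t2.png

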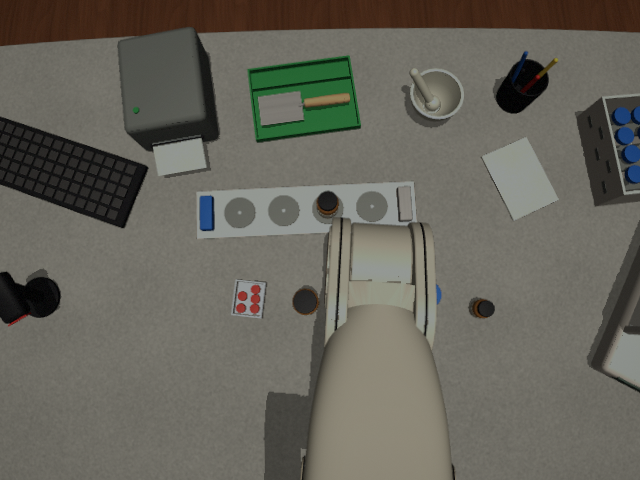

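View pics/s2.png

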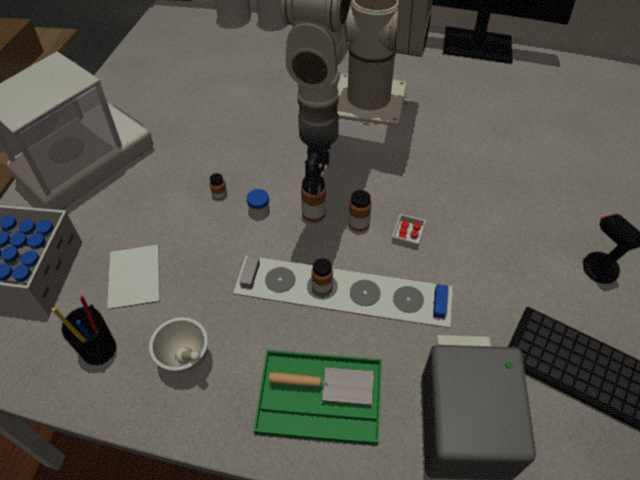

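C stands on mark 3, with its cap at (328,202) in the top view. Next is A.

Call:
send_rows(
  increments=[
    [[-0.012, 0.006, 0, 0.3], [-0.012, 0.006, 0, 0], [-0.008, 0.004, 0, 0], [-0.004, 0.002, 0, 0], [0, 0, 0, 0], [0, 0, 0, 0], [0, 0, 0, 0], [0, 0, 0, 0]],
  ],
)

```text
clock: 11.7
eef_pos: [0.4444, -0.0541, 0.1568]
tool_rot: [1.0, -0.0, 0.01, -0.006]
ft_force: [-0.1, -0.1, -0.2]
grip_width: 0.0855
```

```bash
python3 - <<'E'
from h import *
c=viewer.camera("wrist"); cv2.imwrite("pics/w3.png",c["image"][:,:,::-1]); 
g=cv2.cvtColor(c["image"],cv2.COLOR_RGB2GRAY)
for b in blobs(g<22,800,8000): print(np.round(b,1),np.round(onz(c,b[4:6],.106),4))
print(bot.get_obs()["eef_pos"])
c=viewer.camera("top"); g=c["image"].max(-1).astype(int); r=np.zeros(g.shape,bool); r[185:235,300:350]=1
for b in blobs((g<60)&r,60): print(np.round(b,1),np.round(onz(c,b[4:6],.082),4))
E
```

```text
[ 0.44440742 -0.0541102   0.15671097]
[327.1 201.   10.  278.5 327.  201. ] [0.6385 0.0052 0.082 ]
```

View pics/w3.png

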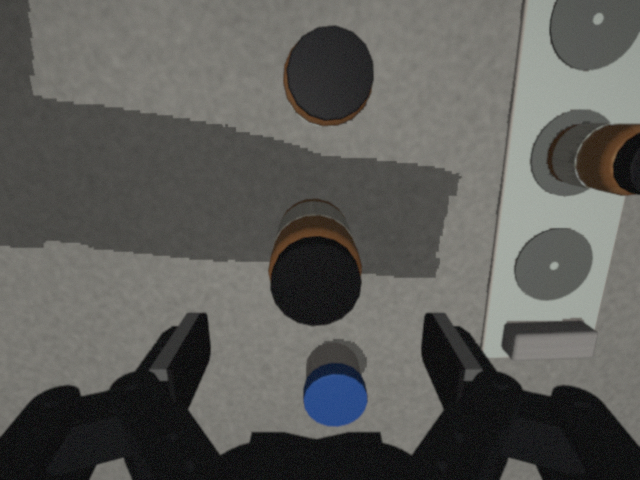

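```bash
python3 - <<'E'
from h import *
c=viewer.camera("wrist"); print(np.round(onz(c,(316,280.5),.106),4), np.round(onz(c,(328.5,75),.09),4),np.round(onz(c,(554,266),.008),4))
E
```

```text
[ 0.4464 -0.0539  0.106 ] [0.4529 0.0483 0.09  ] [ 0.6439 -0.086   0.008 ]
```

Call:
send_rows(
  increments=[
    [[0.001, 0.001, 0.02, 0], [0, 0, 0.025, 0], [0, 0, 0.025, 0], [0, 0, 0.015, 0], [0, 0, 0.005, 0], [0, 0, 0, 0], [0, 0, 0, 0], [0, 0, 0, 0]],
  ],
)

```text
clock: 12.65
eef_pos: [0.4504, -0.0539, 0.0661]
tool_rot: [1.0, 0.0, 0.013, -0.006]
ft_force: [-0.2, 0.5, 0.3]
grip_width: 0.0854
```

Call:
send_rows(
  increments=[
    [[-0.004, 0.001, 0, 0], [0, 0, 0, 0], [0, 0, 0, 0], [0, 0, 0, 0], [0, 0, 0, 0], [0, 0, 0, 0], [0, 0, 0, 0], [0, 0, 0, 0]],
  ],
  hand=1,
)

```text
clock: 13.45
eef_pos: [0.4468, -0.0552, 0.0681]
tool_rot: [1.0, 0.0, 0.014, -0.006]
ft_force: [1.2, -1.4, 0.3]
grip_width: 0.0546
```

Call:
send_rows(
  increments=[
    [[0, 0, -0.02, 0], [0, 0, -0.04, 0], [0, 0, -0.04, 0], [0, 0, -0.02, 0], [0.01, -0.015, 0, 0], [0.025, -0.03, 0, 0], [0.025, -0.032, 0, 0], [0.025, -0.032, 0, 0]],
  ],
)

```text
clock: 14.25
eef_pos: [0.5262, 0.0516, 0.194]
tool_rot: [1.0, -0.005, 0.011, -0.005]
ft_force: [0.2, -1.1, -2.0]
grip_width: 0.0546
```

Call:
send_rows(
  increments=[
    [[0.025, -0.032, 0, 0], [0.025, -0.032, 0, 0], [0.02, -0.025, 0, 0], [0.012, -0.015, 0, 0], [0.004, -0.005, 0, 0], [0, 0, 0, 0], [0, 0, 0, 0], [0, 0, 0, 0]],
  ],
)

```text
clock: 15.05
eef_pos: [0.6155, 0.1674, 0.1908]
tool_rot: [1.0, -0.002, 0.007, -0.004]
ft_force: [-0.6, 0.0, -2.6]
grip_width: 0.0543
```

Next: dx +.021, dy +.016, and down to .10.

Call:
send_rows(
  increments=[
    [[0.01, -0.008, 0.01, 0], [0.008, -0.006, 0.025, 0], [0.002, -0.001, 0.025, 0], [0, 0, 0.02, 0], [0, 0, 0.01, 0], [0, 0, 0, 0], [0, 0, 0, 0], [0, 0, 0, 0]],
  ],
)

```text
clock: 15.85
eef_pos: [0.64, 0.1803, 0.1]
tool_rot: [1.0, -0.006, 0.009, -0.005]
ft_force: [0.3, 0.3, -3.4]
grip_width: 0.0547
```

Call:
send_rows(
  increments=[
    [[-0.003, -0.003, 0.005, 0], [0, 0, 0.008, 0], [0, 0, 0.005, 0], [0, 0, 0.002, 0], [0, 0, 0, 0], [0, 0, 0, 0], [0, 0, 0, 0], [0, 0, 0, 0]],
  ],
)

```text
clock: 16.65
eef_pos: [0.6391, 0.1845, 0.0819]
tool_rot: [1.0, -0.006, 0.012, -0.006]
ft_force: [-0.6, 0.7, -1.9]
grip_width: 0.055
```

Call:
send_rows(
  increments=[
    [[-0.003, 0.001, 0.003, 0], [0, 0, 0.002, 0], [0, 0, 0, 0], [0, 0, 0, 0], [0, 0, 0, 0], [0, 0, 0, 0], [0, 0, 0, 0], [0, 0, 0, 0]],
  ],
)

```text
clock: 17.45
eef_pos: [0.6361, 0.1835, 0.0767]
tool_rot: [1.0, -0.006, 0.013, -0.006]
ft_force: [-0.3, -0.3, -2.5]
grip_width: 0.0549
```

Call:
send_rows(
  increments=[
    [[0, 0, 0, 0], [0, 0, 0, 0], [0, 0, 0, 0], [0, 0, 0, 0], [0, 0, 0, 0], [0, 0, 0, 0], [0, 0, 0, 0], [0, 0, 0, 0]],
  ],
  hand=-1,
)

```text
clock: 18.25
eef_pos: [0.6382, 0.184, 0.0795]
tool_rot: [1.0, -0.006, 0.015, -0.007]
ft_force: [0.4, -0.5, 0.9]
grip_width: 0.0857
```

Call:
send_rows(
  increments=[
    [[0, 0, -0.02, 0], [0, 0, -0.03, 0], [0, 0, -0.04, 0], [-0.02, 0.01, -0.01, 0], [-0.04, 0.03, 0, 0], [-0.04, 0.03, 0, 0], [-0.04, 0.03, 0, 0], [-0.02, 0.015, 0, 0]],
  ],
)

```text
clock: 19.05
eef_pos: [0.4715, 0.0686, 0.1747]
tool_rot: [1.0, -0.004, 0.016, -0.007]
ft_force: [0.4, 1.4, 0.7]
grip_width: 0.0853
```

Call:
send_rows(
  increments=[
    [[-0.01, 0.008, 0.01, -0.2], [-0.005, 0.007, 0.01, -0.2], [-0.002, 0.002, 0.01, 0], [0, 0, 0.005, 0], [0, 0, 0, 0], [0, 0, 0, 0], [0, 0, 0, 0], [0, 0, 0, 0]],
  ],
)

```text
clock: 19.85
eef_pos: [0.4534, 0.0506, 0.1395]
tool_rot: [1.0, -0.001, 0.018, -0.007]
ft_force: [0.4, 0.2, 0.9]
grip_width: 0.0854
```

```bash
python3 - <<'E'
from h import *
c=viewer.camera("wrist"); cv2.imwrite("pics/w4.png",c["image"][:,:,::-1]); np.savez("w4.npz",**c)
c=viewer.camera("top"); cv2.imwrite("pics/t4.png",c["image"][:,:,::-1]); g=c["image"].max(-1).astype(int); r=np.zeros(g.shape,bool); r[185:235,217:395]=1
for b in blobs((g<60)&r,60): print(np.round(b,1),np.round(onz(c,b[4:6],.114),4))
print(bot.get_obs()["eef_pos"])
E
```

```text
[327.1 200.9  10.  277.5 327.  201. ] [0.6314 0.0052 0.114 ]
[231.4 203.4  13.6 535.  231.5 203.1] [0.6314 0.1797 0.114 ]
[0.45327508 0.05053507 0.13948529]
```

View pics/w4.png

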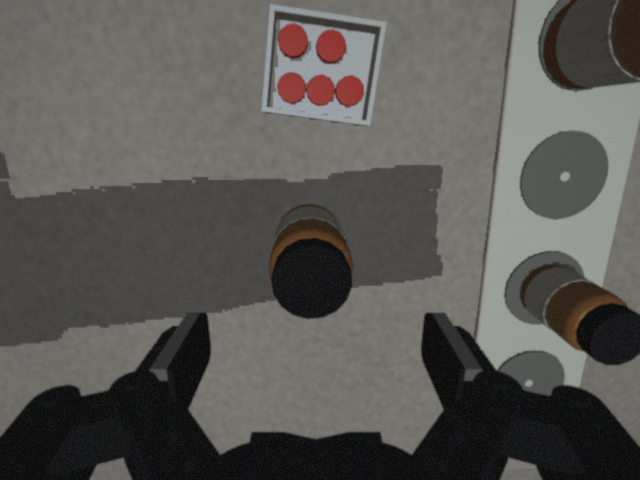

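View pics/t4.png

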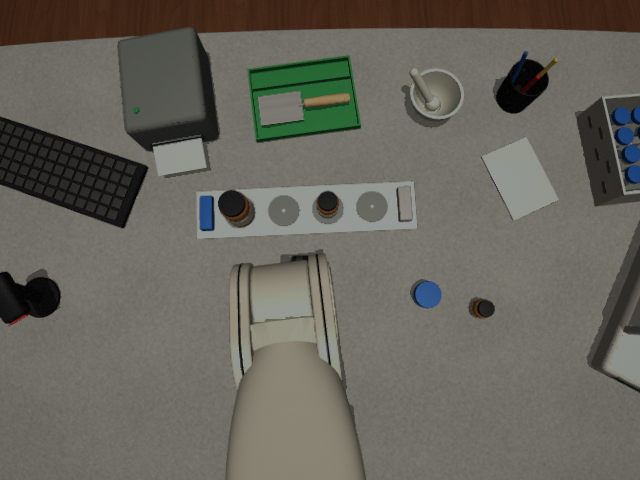

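```bash
python3 - <<'E'
from h import *
c=dict(np.load("w4.npz")); print(np.round(onz(c,(312,277.5),.09),4), np.round(onz(c,(565,176.5),.008),4))
s=viewer.camera("scene"); cv2.imwrite("pics/s4.png",s["image"][:,:,::-1][200:330,200:480].repeat(2,0).repeat(2,1))
g=s["image"].max(-1).astype(int); r=np.zeros(g.shape,bool); r[220:330,300:430]=1
for b in blobs((g<60)&r,60): print(np.round(b,1),np.round(onz(s,b[4:6],.114),4),np.round(onz(s,b[4:6],.082),4))
E
```

```text
[0.4541 0.0532 0.09  ] [0.6394 0.0937 0.008 ]
[406.  305.6  15.2 158.5 406.3 298.3] [0.7054 0.1742 0.114 ] [0.6847 0.1755 0.082 ]
[320.9 293.1  10.1  66.5 321.9 289. ] [0.7174 0.0193 0.114 ] [0.6971 0.0148 0.082 ]
[409.  287.2  13.5 175.5 409.6 282.9] [0.6706 0.1762 0.114 ] [0.6486 0.1776 0.082 ]
[322.  281.1  10.   79.  321.5 279. ] [0.6958 0.0138 0.114 ] [0.6748 0.0091 0.082 ]
[321.8 267.3   9.5 248.  321.8 267.4] [0.6699 0.0089 0.114 ] [0.6479 0.004  0.082 ]
[412.9 269.9  13.  467.  412.9 270.1] [0.6405 0.1791 0.114 ] [0.6174 0.1805 0.082 ]
```

View pics/s4.png

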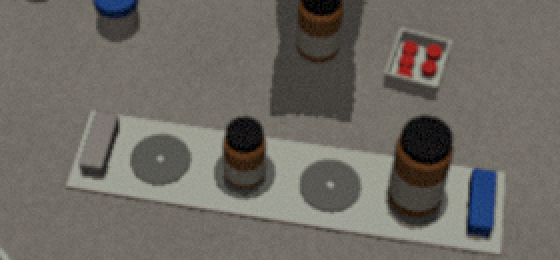

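Call:
send_rows(
  increments=[
    [[-0.001, 0, 0.02, 0], [-0.001, 0, 0.025, 0], [-0.001, 0, 0.025, 0], [0, 0, 0.014, 0], [0, 0, 0.004, 0], [0, 0, 0, 0], [0, 0, 0, 0], [0, 0, 0, 0]],
  ],
)

```text
clock: 20.8
eef_pos: [0.4573, 0.0524, 0.052]
tool_rot: [1.0, -0.001, 0.022, -0.007]
ft_force: [0.9, -0.0, 1.1]
grip_width: 0.0855
```

Call:
send_rows(
  increments=[
    [[-0.004, 0.001, 0.001, 0], [0, 0, 0, 0], [0, 0, 0, 0], [0, 0, 0, 0], [0, 0, 0, 0], [0, 0, 0, 0], [0, 0, 0, 0], [0, 0, 0, 0]],
  ],
  hand=1,
)

```text
clock: 21.6
eef_pos: [0.4542, 0.0514, 0.0532]
tool_rot: [1.0, -0.001, 0.024, -0.007]
ft_force: [-0.2, -0.4, -0.0]
grip_width: 0.0486
```

Call:
send_rows(
  increments=[
    [[0, 0, -0.02, 0], [0, 0, -0.03, 0], [0, 0, -0.02, 0], [0.015, -0.003, 0, 0], [0.025, -0.006, 0, 0], [0.03, -0.007, 0, 0], [0.03, -0.007, 0, 0], [0.03, -0.007, 0, 0]],
  ],
)

```text
clock: 22.4
eef_pos: [0.5784, 0.0797, 0.1298]
tool_rot: [1.0, -0.002, 0.019, -0.007]
ft_force: [-0.2, 0.1, -1.5]
grip_width: 0.0481
```

Call:
send_rows(
  increments=[
    [[0.025, -0.006, 0, 0], [0.015, -0.004, 0, 0], [0.006, -0.001, 0, 0], [0.0, 0, 0, 0], [0, 0, 0, 0], [0, 0, 0, 0], [0, 0, 0, 0], [0, 0, 0, 0]],
  ],
)

```text
clock: 23.2
eef_pos: [0.6256, 0.0909, 0.1286]
tool_rot: [1.0, -0.001, 0.017, -0.006]
ft_force: [-0.3, -0.2, -1.0]
grip_width: 0.0485
```

Call:
send_rows(
  increments=[
    [[0.006, -0.001, 0.01, 0], [0.004, -0.001, 0.02, 0], [0, 0, 0.015, 0], [0, 0, 0.005, 0], [0, 0, 0, 0], [0, 0, 0, 0], [0, 0, 0, 0], [0, 0, 0, 0]],
  ],
)

```text
clock: 24.0
eef_pos: [0.6396, 0.0938, 0.0783]
tool_rot: [1.0, -0.002, 0.019, -0.007]
ft_force: [-0.7, -0.0, -1.1]
grip_width: 0.0483
```

Call:
send_rows(
  increments=[
    [[0, 0, 0.005, 0], [0, 0, 0.006, 0], [0, 0, 0.004, 0], [0, 0, 0.001, 0], [0, 0, 0, 0], [0, 0, 0, 0], [0, 0, 0, 0], [0, 0, 0, 0]],
  ],
)

```text
clock: 24.8
eef_pos: [0.641, 0.0941, 0.0622]
tool_rot: [1.0, -0.002, 0.02, -0.007]
ft_force: [0.2, -1.0, -0.5]
grip_width: 0.0483
```

Position is good: (.641,.094), about 1 mm above the mark. Release.

Call:
send_rows(
  increments=[
    [[-0.001, 0, 0.0005, 0], [0, 0, 0, 0], [0, 0, 0, 0], [0, 0, 0, 0], [0, 0, 0, 0], [0, 0, 0, 0], [0, 0, 0, 0], [0, 0, 0, 0]],
  ],
)

```text
clock: 25.6
eef_pos: [0.6403, 0.0941, 0.0622]
tool_rot: [1.0, -0.002, 0.021, -0.007]
ft_force: [-0.5, 1.3, -1.7]
grip_width: 0.0484
```

Call:
send_rows(
  increments=[
    [[0, 0, 0, 0], [0, 0, 0, 0], [0, 0, 0, 0], [0, 0, 0, 0], [0, 0, 0, 0], [0, 0, 0, 0], [0, 0, 0, 0], [0, 0, 0, 0]],
  ],
  hand=-1,
)

```text
clock: 26.4
eef_pos: [0.6415, 0.0943, 0.0637]
tool_rot: [1.0, -0.002, 0.022, -0.007]
ft_force: [0.0, -0.7, 0.2]
grip_width: 0.0855
```

Call:
send_rows(
  increments=[
    [[0, 0, -0.02, 0], [0, 0, -0.03, 0], [0, 0, -0.04, 0], [0, 0, -0.02, 0], [-0.02, 0.03, 0, 0], [-0.03, 0.045, 0, 0], [-0.03, 0.045, 0, 0], [-0.03, 0.045, 0, 0]],
  ],
)

```text
clock: 27.2
eef_pos: [0.5315, -0.0651, 0.1699]
tool_rot: [1.0, 0.004, 0.025, -0.007]
ft_force: [0.6, -0.3, -0.8]
grip_width: 0.0853
```

Call:
send_rows(
  increments=[
    [[-0.018, 0.04, 0, 0.3], [-0.018, 0.04, 0, 0.2], [-0.018, 0.04, 0, 0], [-0.018, 0.04, 0, 0], [-0.01, 0.025, 0, 0], [-0.005, 0.012, 0, 0], [0, 0, 0, 0], [0, 0, 0, 0]],
  ],
)

```text
clock: 28.0
eef_pos: [0.4361, -0.2744, 0.1644]
tool_rot: [1.0, -0.005, 0.026, -0.006]
ft_force: [0.6, -0.1, -0.0]
grip_width: 0.0855
```

```bash
python3 - <<'E'
from h import *
c=viewer.camera("wrist"); cv2.imwrite("pics/w5.png",c["image"][:,:,::-1]); np.savez("w5.npz",**c)
c=viewer.camera("top"); cv2.imwrite("pics/t5.png",c["image"][:,:,::-1]); g=c["image"].max(-1).astype(int); r=np.zeros(g.shape,bool); r[185:235,217:395]=1
for b in blobs((g<60)&r,60): print(np.round(b,1),np.round(onz(c,b[4:6],.114),4),np.round(onz(c,b[4:6],.098),4),np.round(onz(c,b[4:6],.082),4))
E
```

```text
[327.1 200.9   9.9 272.5 327.3 200.8] [0.6316 0.0046 0.114 ] [0.6352 0.0045 0.098 ] [0.6387 0.0045 0.082 ]
[280.5 201.2  11.5 382.  280.5 201.2] [0.6328 0.0899 0.114 ] [0.6364 0.0914 0.098 ] [0.6399 0.0929 0.082 ]
[231.4 203.4  13.6 529.5 231.5 203.1] [0.6314 0.1797 0.114 ] [0.635  0.1828 0.098 ] [0.6385 0.1859 0.082 ]
```

View pics/w5.png

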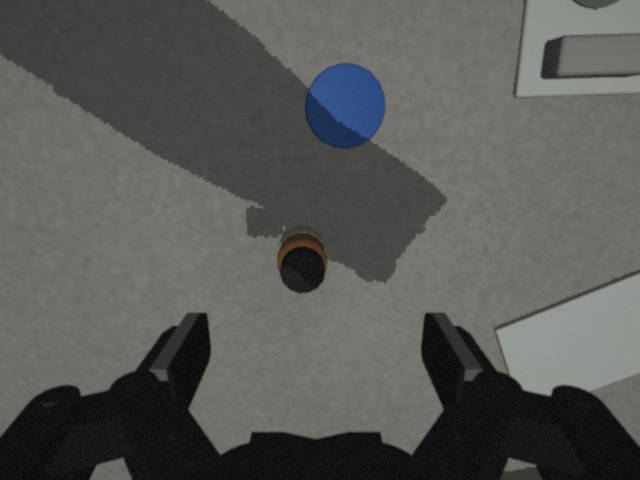

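View pics/t5.png

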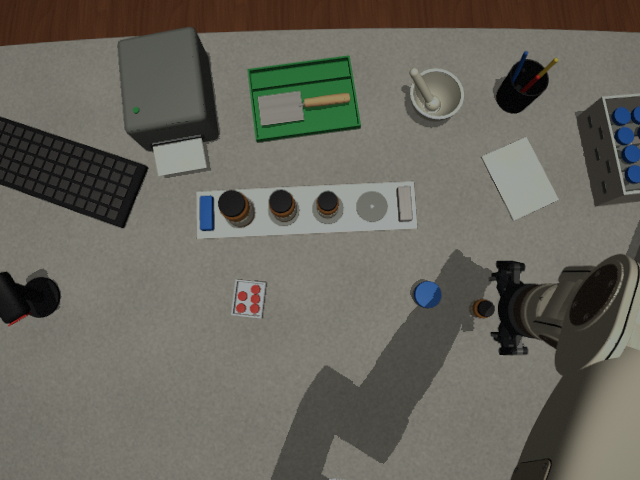

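```bash
python3 - <<'E'
from h import *
c=dict(np.load("w5.npz")); print(np.round(onz(c,(303,270),.058),4), np.round(onz(c,(345,106),.048),4)); print(bot.get_obs()["eef_pos"])
E
```

```text
[ 0.4337 -0.2907  0.058 ] [ 0.4624 -0.1845  0.048 ]
[ 0.43651088 -0.27376331  0.16439255]
```

Call:
send_rows(
  increments=[
    [[-0.004, 0.008, 0.005, -0.4], [-0.002, 0.006, 0.02, -0.2], [-0.001, 0.001, 0.025, 0], [-0.001, 0, 0.02, 0], [0, 0, 0.01, 0], [0, 0, 0, 0], [0, 0, 0, 0], [0, 0, 0, 0]],
  ],
)

```text
clock: 28.9
eef_pos: [0.436, -0.2857, 0.0821]
tool_rot: [1.0, 0.008, 0.027, -0.005]
ft_force: [0.1, 1.0, 1.2]
grip_width: 0.0855
```

Call:
send_rows(
  increments=[
    [[-0.003, 0.004, 0.005, 0.4], [-0.002, 0.001, 0.015, 0], [-0.001, 0, 0.02, 0], [0, 0, 0.015, 0], [0, 0, 0.005, 0], [0, 0, 0, 0], [0, 0, 0, 0], [0, 0, 0, 0]],
  ],
)

```text
clock: 29.7
eef_pos: [0.4375, -0.2955, 0.026]
tool_rot: [0.999, 0.003, 0.033, -0.0]
ft_force: [0.3, 0.2, 0.3]
grip_width: 0.0851
```

Call:
send_rows(
  increments=[
    [[-0.004, -0.003, 0.003, 0], [0, 0, 0.001, 0], [0, 0, 0, 0], [0, 0, 0, 0], [0, 0, 0, 0], [0, 0, 0, 0], [0, 0, 0, 0], [0, 0, 0, 0]],
  ],
)

```text
clock: 30.5
eef_pos: [0.4347, -0.2931, 0.0235]
tool_rot: [0.999, 0.003, 0.035, 0.001]
ft_force: [0.1, 0.4, -0.2]
grip_width: 0.0855
```

Call:
send_rows(
  increments=[
    [[-0.001, -0.001, 0.001, 0], [0, 0, 0, 0], [0, 0, 0, 0], [0, 0, 0, 0], [0, 0, 0, 0], [0, 0, 0, 0], [0, 0, 0, 0], [0, 0, 0, 0]],
  ],
  hand=1,
)

```text
clock: 31.3
eef_pos: [0.4336, -0.292, 0.0229]
tool_rot: [0.999, 0.003, 0.035, 0.001]
ft_force: [-0.4, -0.7, 1.7]
grip_width: 0.0366
```

Call:
send_rows(
  increments=[
    [[0, 0, -0.02, 0], [0, 0, -0.04, 0], [0, 0, -0.03, 0], [0.015, -0.015, -0.01, 0], [0.025, -0.025, 0, 0], [0.03, -0.03, 0, 0], [0.03, -0.03, 0, 0], [0.03, -0.03, 0, 0]],
  ],
)

```text
clock: 32.1
eef_pos: [0.5555, -0.1612, 0.134]
tool_rot: [0.999, -0.003, 0.033, 0.001]
ft_force: [1.5, -0.6, -1.1]
grip_width: 0.0368
```

Call:
send_rows(
  increments=[
    [[0.03, -0.03, 0, 0], [0.025, -0.025, 0, 0], [0.015, -0.015, 0, 0], [0.005, -0.005, 0, 0], [0, 0, 0, 0], [0, 0, 0, 0], [0, 0, 0, 0], [0, 0, 0, 0]],
  ],
)

```text
clock: 32.9
eef_pos: [0.6336, -0.0807, 0.1365]
tool_rot: [1.0, -0.001, 0.031, 0.0]
ft_force: [1.0, 0.1, -0.6]
grip_width: 0.0366
```

Call:
send_rows(
  increments=[
    [[0.003, 0.003, 0.01, 0], [0, 0.001, 0.02, 0], [0, 0, 0.025, 0], [0, 0, 0.02, 0], [0, 0, 0.008, 0], [0, 0, 0, 0], [0, 0, 0, 0], [0, 0, 0, 0]],
  ],
)

```text
clock: 33.7
eef_pos: [0.6417, -0.0914, 0.0513]
tool_rot: [0.999, -0.005, 0.033, 0.001]
ft_force: [0.7, 0.3, -0.6]
grip_width: 0.0365
```

Call:
send_rows(
  increments=[
    [[0.002, -0.004, 0.004, 0], [0, 0, 0.006, 0], [0, 0, 0.004, 0], [0, 0, 0.002, 0], [0, 0, 0, 0], [0, 0, 0, 0], [0, 0, 0, 0], [0, 0, 0, 0]],
  ],
)

```text
clock: 34.5
eef_pos: [0.6472, -0.087, 0.0374]
tool_rot: [0.999, -0.004, 0.036, 0.002]
ft_force: [-0.3, -0.6, 0.3]
grip_width: 0.0367
```

Call:
send_rows(
  increments=[
    [[-0.003, -0.001, 0.003, 0], [0, 0, 0.002, 0], [0, 0, 0, 0], [0, 0, 0, 0], [0, 0, 0, 0], [0, 0, 0, 0], [0, 0, 0, 0], [0, 0, 0, 0]],
  ],
)

```text
clock: 35.3
eef_pos: [0.6445, -0.086, 0.0321]
tool_rot: [0.999, -0.004, 0.036, 0.002]
ft_force: [0.3, 1.1, -0.6]
grip_width: 0.0367
```

Position (.6445,-.086), about 1 mm above the mark. Release, then retreat.

Call:
send_rows(
  increments=[
    [[0, 0, 0.0005, 0], [0, 0, 0, 0], [0, 0, 0, 0], [0, 0, 0, 0], [0, 0, 0, 0], [0, 0, 0, 0], [0, 0, 0, 0], [0, 0, 0, 0]],
  ],
)

```text
clock: 36.1
eef_pos: [0.6446, -0.086, 0.0316]
tool_rot: [0.999, -0.004, 0.036, 0.002]
ft_force: [-0.0, -0.0, -1.2]
grip_width: 0.0366
```

Call:
send_rows(
  increments=[
    [[0, 0, 0, 0], [0, 0, 0, 0], [0, 0, 0, 0], [0, 0, 0, 0], [0, 0, 0, 0], [0, 0, 0, 0], [0, 0, 0, 0], [0, 0, 0, 0]],
  ],
  hand=-1,
)

```text
clock: 36.9
eef_pos: [0.6451, -0.0861, 0.0321]
tool_rot: [0.999, -0.004, 0.036, 0.002]
ft_force: [0.4, -0.5, -0.3]
grip_width: 0.0857
```

Call:
send_rows(
  increments=[
    [[0, 0, -0.02, 0], [0, 0, -0.03, 0], [0, 0, -0.05, 0], [0, 0, -0.05, 0], [-0.03, 0, -0.02, 0], [-0.05, 0, 0, 0], [-0.05, 0, 0, 0], [-0.04, 0, 0, 0]],
  ],
)

```text
clock: 37.7
eef_pos: [0.4635, -0.0841, 0.1951]
tool_rot: [0.999, -0.003, 0.039, 0.002]
ft_force: [-0.7, -0.4, 0.8]
grip_width: 0.0857
```

Call:
send_rows(
  increments=[
    [[-0.03, 0, 0, 0], [-0.02, 0, 0, 0], [0, 0, 0, 0], [0, 0, 0, 0], [0, 0, 0, 0], [0, 0, 0, 0], [0, 0, 0, 0], [0, 0, 0, 0]],
  ],
)

```text
clock: 38.5
eef_pos: [0.4099, -0.0835, 0.1923]
tool_rot: [0.999, -0.004, 0.04, 0.003]
ft_force: [-0.7, -0.9, -0.1]
grip_width: 0.0854
```

```bash
python3 - <<'E'
from h import *
s=viewer.camera("scene"); cv2.imwrite("pics/s6.png",s["image"][:,:,::-1])
c=viewer.camera("top"); cv2.imwrite("pics/t6.png",c["image"][:,:,::-1]); g=c["image"].max(-1).astype(int); r=np.zeros(g.shape,bool); r[185:235,217:395]=1
M=[(.6423,-.0851),(.64,.0046),(.6378,.0942),(.6352,.1839)]
for b,h,m in zip(sorted(blobs((g<60)&r,60),key=lambda b:-b[0]),(.066,.082,.098,.114),M):
    w=onz(c,b[4:6],h); print(np.round(b,1),np.round(w,4),"off mm",np.round((w[:2]-m)*1000,1),"rangeZ",np.round(pt(c,b[4:6])[2],4))
hsv=cv2.cvtColor(c["image"],cv2.COLOR_RGB2HSV)
for b in blobs((hsv[...,0]>100)&(hsv[...,0]<130)&(hsv[...,1]>120)&(hsv[...,2]>50)&(np.arange(640)[None]<500)): print('blue',np.round(b,1))
E
```

```text
[374.6 200.4   8.4 194.  374.6 200.3] [ 0.6414 -0.0862  0.066 ] off mm [-0.9 -1.1] rangeZ 0.066
[327.1 200.9   9.9 272.5 327.3 200.8] [0.6387 0.0045 0.082 ] off mm [-1.3 -0.1] rangeZ 0.0818
[280.5 201.2  11.5 384.  280.5 201.2] [0.6364 0.0914 0.098 ] off mm [-1.4 -2.8] rangeZ 0.0977
[231.4 203.4  13.6 531.  231.5 203.1] [0.6314 0.1797 0.114 ] off mm [-3.8 -4.2] rangeZ 0.114
blue [427.3 294.2  13.4 525.5 427.2 294.2]
blue [205.8 213.   17.5 384.  206.  212.8]
```

View pics/s6.png

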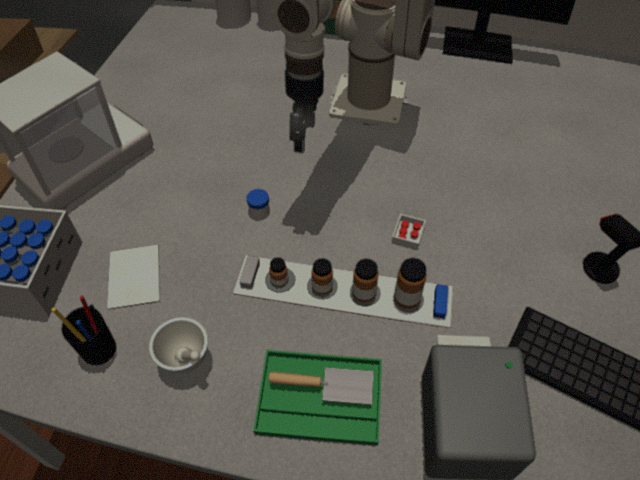

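View pics/t6.png

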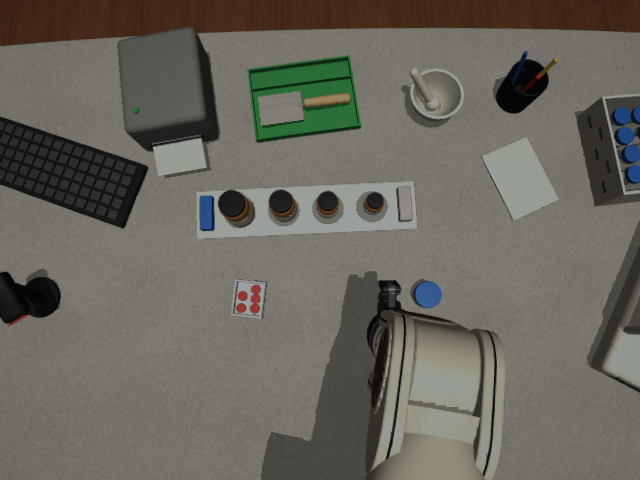

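All four bottles stand in order on their marks, with caps at (231,203), (280,201), (327,201) and (375,200) in the top view. The jar has not moved from (427,294). Handing in.

```bash
python3 -c "
from workcell import order; print(order.job_done())"
```

```text
the job is handed in; nothing more can be done
None
```

All four bottles are upright on their marks in order of height, and the job was handed in at about 39 s of the 102 s allowed. The blue block is at mark 1, so A stands on mark 1, B on mark 2, C on mark 3 and D on mark 4.

**Last checks, from the top camera:**
- **Centring:** the offsets from the mark centres are about 5.7 mm for A, 3.1 mm for B, 1.3 mm for C and 1.4 mm for D, all inside the 14 mm limit. A is the least well centred; I left it alone because it had plenty of margin.
- **Height:** the cap heights read 114, 98, 82 and 66 mm for A to D, which match bottles standing on the marks.
- **Jar:** it is at the same pixel position as at the start, so it did not move.
- **Gripper:** it is open, raised and clear of everything.

**Disagreements:**
- The scene camera differed from the top camera by a few millimetres, about 3 mm on the mark positions. After placing, its cap readings ran about 9 mm farther ahead than the top camera's for both bottles I checked (A and C). I put that down to its cap outline including the cap's side.
- The tool's tilt crept up to about 0.08 rad by the end, and the moves could not correct it. In the pictures the bottles still settled flat.

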